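# Move a row of canisters from coasters to the rack in order

### The job

Move the four glazed canisters from the coasters into the four bays of the olive-green wooden rack, one to a bay, standing upright, in the order of their row: the canister that now stands nearest the robot goes into the bay beside the brass finial, the next one along the row into the next bay, and so on, so that the farthest one ends up at the white finial. They are ceramic: carry them without tipping any over and set each one down without dropping it.

Things in the scene. Friction and masses are not known exactly. Their poses are not given: they have to be found in the camera images.
- canister_turquoise: Round lidded ceramic canister glazed turquoise (lid turquoise too, cream band near the top, small brass knob on the lid), loose, about 0.25 kg. Straight body 46 mm diameter from 0 to 70 mm height, lid 49 mm diameter from 70 to 77 mm, knob 16 mm diameter up to 90 mm. Origin: centre of its underside; z up along its axis.
- canister_red: Round lidded ceramic canister glazed red (lid red too, cream band near the top, small brass knob on the lid), loose, about 0.25 kg. Straight body 46 mm diameter from 0 to 70 mm height, lid 49 mm diameter from 70 to 77 mm, knob 16 mm diameter up to 90 mm. Origin: centre of its underside; z up along its axis.
- canister_yellow: Round lidded ceramic canister glazed yellow (lid yellow too, cream band near the top, small brass knob on the lid), loose, about 0.25 kg. Straight body 46 mm diameter from 0 to 70 mm height, lid 49 mm diameter from 70 to 77 mm, knob 16 mm diameter up to 90 mm. Origin: centre of its underside; z up along its axis.
- canister_blue: Round lidded ceramic canister glazed blue (lid blue too, cream band near the top, small brass knob on the lid), loose, about 0.25 kg. Straight body 46 mm diameter from 0 to 70 mm height, lid 49 mm diameter from 70 to 77 mm, knob 16 mm diameter up to 90 mm. Origin: centre of its underside; z up along its axis.
- coaster_turquoise: Fixed square turquoise coaster, 62 x 62 x 6 mm, under the turquoise canister at the start. The four coasters lie in a straight row, 70 mm apart, on a fixed dark board 310 x 94 x 12 mm. Origin: centre of its underside, 12 mm above the table (its top is 18 mm above it). x runs along the row, away from the robot (within 15 degrees of straight ahead).
- coaster_red: Fixed square red coaster, 62 x 62 x 6 mm, under the red canister at the start. The four coasters lie in a straight row, 70 mm apart, on a fixed dark board 310 x 94 x 12 mm. Origin: centre of its underside, 12 mm above the table (its top is 18 mm above it). x runs along the row, away from the robot (within 15 degrees of straight ahead).
- coaster_yellow: Fixed square yellow coaster, 62 x 62 x 6 mm, under the yellow canister at the start. The four coasters lie in a straight row, 70 mm apart, on a fixed dark board 310 x 94 x 12 mm. Origin: centre of its underside, 12 mm above the table (its top is 18 mm above it). x runs along the row, away from the robot (within 15 degrees of straight ahead).
- coaster_blue: Fixed square blue coaster, 62 x 62 x 6 mm, under the blue canister at the start. The four coasters lie in a straight row, 70 mm apart, on a fixed dark board 310 x 94 x 12 mm. Origin: centre of its underside, 12 mm above the table (its top is 18 mm above it). x runs along the row, away from the robot (within 15 degrees of straight ahead).
- rack: Fixed low olive-green wooden rack, base 370 x 78 x 10 mm, four open bays in a row along its x, each 62 x 62 mm inside, walls 8 mm thick. Origin: centre of its underside, on the table; x along the row (within 15 degrees of straight ahead), z up. Bay centres at x = -105, -35, 35, 105 mm, y = 0; bay floor at z = 10 mm, wall tops at z = 24 mm.
- finial_brass: Fixed brass knob-shaped ornament, 28 mm diameter, 46 mm tall, on the rack's base at one end of the bays: x = 165 or -165 mm in the rack's frame (a white one like it stands at the other end). The nearest bay's centre is 60 mm from it. Origin: centre of its underside, 10 mm above the table.
Mind the look-alikes: they are no part of the job. What is shaped like the canister_yellow but pink is not meant.

How it is judged:
At the end, for the whole second after the job is handed in: Each canister stands upright (0.1 rad) on its bay's floor (5 mm), within 12 mm of the rack's midline and within 15 mm of its distance from the brass finial: 60, 130, 200, 270 mm, from the nearest to the farthest coaster; all released and at rest (((x of each of coaster_red, coaster_yellow, coaster_blue in the frame of coaster_turquoise above -0.035 m and horizontal distance between canister_turquoise and finial_brass between 0.045 and 0.075 m) or (x of any of coaster_red, coaster_yellow, coaster_blue in the frame of coaster_turquoise below -0.035 m and x of each of coaster_red, coaster_yellow, coaster_blue in the frame of coaster_turquoise above -0.105 m and horizontal distance between canister_turquoise and finial_brass between 0.115 and 0.145 m) or (x of any of coaster_red, coaster_yellow, coaster_blue in the frame of coaster_turquoise below -0.105 m and x of each of coaster_red, coaster_yellow, coaster_blue in the frame of coaster_turquoise above -0.175 m and horizontal distance between canister_turquoise and finial_brass between 0.185 and 0.215 m) or (x of any of coaster_red, coaster_yellow, coaster_blue in the frame of coaster_turquoise below -0.175 m and horizontal distance between canister_turquoise and finial_brass between 0.255 and 0.285 m)) and y of canister_turquoise in the frame of rack between -0.012 and 0.012 m and z of canister_turquoise in the frame of rack between 0.005 and 0.015 m and angle between each of canister_turquoise, canister_red, canister_yellow, canister_blue's own z axis and vertical below 0.1 rad and linear speed of each of canister_turquoise, canister_red, canister_yellow, canister_blue below 0.02 m/s and contact force between each of canister_turquoise, canister_red, canister_yellow, canister_blue and the fingers below 0.05 N and ((x of each of coaster_turquoise, coaster_yellow, coaster_blue in the frame of coaster_red above -0.035 m and horizontal distance between canister_red and finial_brass between 0.045 and 0.075 m) or (x of any of coaster_turquoise, coaster_yellow, coaster_blue in the frame of coaster_red below -0.035 m and x of each of coaster_turquoise, coaster_yellow, coaster_blue in the frame of coaster_red above -0.105 m and horizontal distance between canister_red and finial_brass between 0.115 and 0.145 m) or (x of any of coaster_turquoise, coaster_yellow, coaster_blue in the frame of coaster_red below -0.105 m and x of each of coaster_turquoise, coaster_yellow, coaster_blue in the frame of coaster_red above -0.175 m and horizontal distance between canister_red and finial_brass between 0.185 and 0.215 m) or (x of any of coaster_turquoise, coaster_yellow, coaster_blue in the frame of coaster_red below -0.175 m and horizontal distance between canister_red and finial_brass between 0.255 and 0.285 m)) and y of canister_red in the frame of rack between -0.012 and 0.012 m and z of canister_red in the frame of rack between 0.005 and 0.015 m and ((x of each of coaster_turquoise, coaster_red, coaster_blue in the frame of coaster_yellow above -0.035 m and horizontal distance between canister_yellow and finial_brass between 0.045 and 0.075 m) or (x of any of coaster_turquoise, coaster_red, coaster_blue in the frame of coaster_yellow below -0.035 m and x of each of coaster_turquoise, coaster_red, coaster_blue in the frame of coaster_yellow above -0.105 m and horizontal distance between canister_yellow and finial_brass between 0.115 and 0.145 m) or (x of any of coaster_turquoise, coaster_red, coaster_blue in the frame of coaster_yellow below -0.105 m and x of each of coaster_turquoise, coaster_red, coaster_blue in the frame of coaster_yellow above -0.175 m and horizontal distance between canister_yellow and finial_brass between 0.185 and 0.215 m) or (x of any of coaster_turquoise, coaster_red, coaster_blue in the frame of coaster_yellow below -0.175 m and horizontal distance between canister_yellow and finial_brass between 0.255 and 0.285 m)) and y of canister_yellow in the frame of rack between -0.012 and 0.012 m and z of canister_yellow in the frame of rack between 0.005 and 0.015 m and ((x of each of coaster_turquoise, coaster_red, coaster_yellow in the frame of coaster_blue above -0.035 m and horizontal distance between canister_blue and finial_brass between 0.045 and 0.075 m) or (x of any of coaster_turquoise, coaster_red, coaster_yellow in the frame of coaster_blue below -0.035 m and x of each of coaster_turquoise, coaster_red, coaster_yellow in the frame of coaster_blue above -0.105 m and horizontal distance between canister_blue and finial_brass between 0.115 and 0.145 m) or (x of any of coaster_turquoise, coaster_red, coaster_yellow in the frame of coaster_blue below -0.105 m and x of each of coaster_turquoise, coaster_red, coaster_yellow in the frame of coaster_blue above -0.175 m and horizontal distance between canister_blue and finial_brass between 0.185 and 0.215 m) or (x of any of coaster_turquoise, coaster_red, coaster_yellow in the frame of coaster_blue below -0.175 m and horizontal distance between canister_blue and finial_brass between 0.255 and 0.285 m)) and y of canister_blue in the frame of rack between -0.012 and 0.012 m and z of canister_blue in the frame of rack between 0.005 and 0.015 m); the robot touches nothing.
It fails at once if A canister is tipped over (more than 0.6 rad) (angle between any of canister_turquoise, canister_red, canister_yellow, canister_blue's own z axis and vertical above 0.6 rad).
It fails at once if A canister is dropped or thrown (moves faster than 0.6 m/s while no finger touches it, as after a fall of about 18 mm) ((linear speed of canister_turquoise above 0.6 m/s and contact force between canister_turquoise and the fingers below 0.05 N) or (linear speed of canister_red above 0.6 m/s and contact force between canister_red and the fingers below 0.05 N) or (linear speed of canister_yellow above 0.6 m/s and contact force between canister_yellow and the fingers below 0.05 N) or (linear speed of canister_blue above 0.6 m/s and contact force between canister_blue and the fingers below 0.05 N)).
It also fails if it takes over 118 s, if anything falls off the work surface, if the arm or the gripper's body presses on something with over 40 N, if the wrist force passes 120 N, or if a joint passes its speed limit or range.

### The arm

A 6-joint arm with a two-finger parallel gripper is mounted at the origin on the work surface. World frame = base frame: x ahead of the robot, y to its left, z up, the work surface at z = 0. Lengths are in m, angles in rad, forces in N, time in s.
With the tool pointing down it reaches from about 0.4 to 0.825 m from the base axis. Payload 7 kg.
Tool frame: the origin (TCP) lies between the finger pads; the fingertips stand 14 mm ahead of it and the grasp point (between the pads) lies 5 mm behind it; z points along the fingers, y is the line along which they close (so a half turn about z gives the same grasp; the last joint's range is limited). The gripper opens to 85 mm and grips with 20 to 120 N. Pads are 22 mm wide; open, the fingers measure 114 mm over their backs; the gripper's body (76 mm by 85 mm) begins 54 mm behind the grasp point. The pads swing forward as they close: fully open they stand 13 mm farther back than shut.
Start: joints at [-0.936, 0.359, 0.012, 0, -1.224, -0.288], TCP at [0.229, -0.635, 0.217] pointing down, gripper open.
Joint ranges: [-3.07, 3.07], [-1.43, 2.12], [-1.02, 1.25], [-3.03, 1.67], [-3.05, -0], [-3.03, 3.03]. Speed limits (rad/s): [2.39, 2.39, 3.01, 3.14, 3.14, 3.14].

### API

Orientations are given as a unit quaternion [x, y, z, w].
In Python, from station import read_state, grab_frame, job_done, search_frame, cut_out, place_of gives the robot as it stands.
- The arm moves only by the shell command python3 -m inch 'ROWS' [FORCE]. ROWS is JSON, a list of rows, each a list of 3 entries, a list of its own where there are three numbers: the shift along the tool's x, y, z in units of 25 mm (1.0 is 25 mm), then the turn, a rotation vector about the tool's x, y, z in units of 6 degrees (1.0 is 6 degrees), then the opening, from 0 (shut) to 1 (fully open). In form: [[[x, y, z], [wx, wy, wz], gripper], ...]. A call has 1 to 20 rows; each row shifts and turns the commanded pose from where the row before left it, along the tool's axes as they then stand; what a row does not reach is not made up. A row lasts 1/10 s, in which the tool goes at most 50 mm and 8.59 degrees, less where a joint would pass 70% of its speed; a pose out of reach is approached as far as the arm can. A call is refused whole if a number of a shift passes 1 or a number of a turn 1, either way. A call with a gripper value outside its range is refused whole. The fingers move at their own pace and stop on an object; FORCE is the grip in N (left out, the last holds). Time passes only in rows, so rows that do not move let the fingers close. It gives the time, the measured TCP pose, the force, the opening and the grip force at its end, in the units of the state.
- read_state(): the state, without advancing time (a new reading comes with each control period).
- grab_frame(name): name is "scene" or "side" or "wrist"; returns a dict with "image" (384x512x3 uint8, red, green, blue), "fx", "fy", "cx", "cy" (pixels), "k1" (the pictures are not rectified: a ray, as slopes to the right and down, at radius r is drawn at 1 + k1 r^2 times it, then the intrinsics apply), "extrinsics" (4x4, takes a point from world to camera coordinates); the wrist camera has in their place "mount" (4x4, takes a point from camera to tool coordinates, whose origin is the TCP and whose axes are the flange's). Camera axes: x right, y up, looking along -z (the intrinsics and any distortion apply to the point x, -y, -z); pixel columns grow to the right and rows downward; lengths in m; the calibration is good to about 2 mm. A picture is of the moment at which its call begins: read the wrist's pose just before it. There is no depth.
- job_done(): hands the job in; it is judged then, once.
Trained networks look in a picture, given as the dict that the camera call returned (one of the last four; its "shot" number tells which), for a name from the list of things; names that differ only in an ending like _2 or _b are one class to them, and where a whole thing is asked for, a point or a joint stands for the part that bears it (a point fixed in the world has none). Each returns a list of dicts, best first, with "confidence" (0 to 1); they miss things now and then, are a little off and sometimes report something else, mostly with a low value. They report only what shows in the picture. A call takes as long as a camera call. They do not tell look-alikes from the thing itself.
- search_frame(picture, target): "location" ([x, y, z] in m, in world coordinates, good to about 4 mm: the middle of the surface that is visible of it).
- cut_out(picture, target): "region" (384x512 bool, what is visible of it).
- place_of(picture, target): "location" ([x, y, z] in m, in world coordinates, good to about 4 mm: a listed point, or the origin of a listed thing).
The state is a dict: "clock": time; "joints": joint angles; "dq": joint speeds; "effort": joint torques, N m; "position": TCP position; "ee_rot": TCP orientation; "ft_force": force on the tool from outside, world axes, zero at the start; "ft_torque": the same for the moment, N m; "grip_width": opening from 0.0 (shut) to 1.0 (fully open); "grip_force": force on a finger pad.
Only numpy, scipy, OpenCV 4.12 (cv2) and the standard library are available. Lean on these libraries where they do the work, as an engineer would, in place of code of your own. Each camera call takes 0.05 s, during which the arm holds its last target. There are 200 camera calls.

## Working session

There is one attempt and no reset: what is moved stays moved. The work goes in short steps, Python scripts to look and compute and a shell command to move; the robot and the scene stay as the last step left them, time stands still between calls to the robot, and variables do not carry over. Pictures are saved under pics/ and viewed, at most 14 in all, crops included, and the job is handed in when it is done.

```bash
mkdir -p pics
cat > h.py <<'E'
import numpy as np, cv2
from station import *
from scipy.spatial.transform import Rotation as R
def show(f,n): cv2.imwrite('pics/'+n,f['image'][:,:,::-1])
def camworld(f,st=None):
    if 'extrinsics' in f: return np.linalg.inv(np.array(f['extrinsics']))
    T=np.eye(4); T[:3,:3]=R.from_quat(st['ee_rot']).as_matrix(); T[:3,3]=st['position']
    return T@np.array(f['mount'])
def ray(f,u,v,st=None):
    d=np.array([(u-f['cx'])/f['fx'],(v-f['cy'])/f['fy']]); s=d.copy()
    for _ in range(20): s=d/(1+f['k1']*(s@s))
    T=camworld(f,st); return T[:3,3], T[:3,:3]@np.array([s[0],-s[1],-1])
def proj(f,p,st=None):
    q=np.linalg.inv(camworld(f,st))@np.append(p,1); s=np.array([q[0],-q[1]])/-q[2]
    s=s*(1+f['k1']*(s@s)); return s*[f['fx'],f['fy']]+[f['cx'],f['cy']]
def onz(f,u,v,z,st=None):
    o,d=ray(f,u,v,st); return o+d*(z-o[2])/d[2]
def tri(rays):
    A=0;b=0
    for o,d in rays:
        d=d/np.linalg.norm(d);P=np.eye(3)-np.outer(d,d);A=A+P;b=b+P@o
    return np.linalg.solve(A,b)
E
python3 - <<'E'
from h import *
st=read_state(); print(st['position'],st['ee_rot'],st['grip_width'],st['clock'])
for c in ['scene','side']:
    f=grab_frame(c); show(f,c+'0.png')
    print(c,camworld(f)[:3,3])
    for t in ['canister_turquoise','canister_red','canister_yellow','canister_blue','coaster_turquoise','coaster_red','coaster_yellow','coaster_blue','rack','finial_brass']:
        for r in place_of(f,t)[:2]: print(t,np.round(r['location'],3),round(r['confidence'],2),np.round(proj(f,r['location'])))
E
```

```text
[ 0.22921653 -0.63433937  0.21554985] [-1.72472552e-01  9.85013956e-01  8.19871661e-04 -2.30594985e-04] 0.9996581403007815 0.0
scene [ 1.05582484 -0.47155645  0.86959925]
canister_turquoise [ 0.615 -0.231  0.018] 0.61 [214. 253.]
canister_red [ 0.54  -0.229  0.016] 0.69 [198. 234.]
canister_yellow [ 0.496 -0.343 -0.002] 0.71 [153. 249.]
canister_yellow [ 0.438 -0.122 -0.002] 0.64 [210. 194.]
canister_blue [ 0.408 -0.23   0.022] 0.79 [171. 201.]
canister_blue [ 0.4   -0.236  0.014] 0.51 [169. 202.]
coaster_turquoise [ 0.617 -0.228  0.013] 0.48 [216. 254.]
coaster_turquoise [ 0.402 -0.236  0.011] 0.47 [169. 204.]
coaster_red [ 0.54  -0.231  0.011] 0.45 [198. 235.]
coaster_yellow [ 0.475 -0.231  0.011] 0.62 [185. 219.]
coaster_yellow [ 0.4   -0.236  0.014] 0.36 [169. 203.]
coaster_blue [ 0.402 -0.239  0.016] 0.41 [168. 203.]
rack [0.507 0.181 0.   ] 0.69 [303. 160.]
finial_brass [0.336 0.197 0.01 ] 0.42 [271. 127.]
side [ 0.21501365 -0.47299174  0.64051206]
canister_turquoise [ 0.614 -0.23   0.019] 0.81 [345. 236.]
canister_red [ 0.541 -0.224  0.018] 0.67 [317. 251.]
canister_red [ 0.616 -0.23   0.018] 0.18 [346. 236.]
canister_yellow [ 0.381 -0.348 -0.   ] 0.91 [290. 355.]
canister_yellow [ 0.469 -0.228  0.022] 0.84 [289. 270.]
canister_blue [ 0.405 -0.232  0.019] 0.8 [263. 290.]
canister_blue [ 0.505  0.178 -0.001] 0.57 [203. 151.]
coaster_turquoise [ 0.614 -0.227  0.01 ] 0.55 [344. 238.]
coaster_red [ 0.542 -0.233  0.011] 0.85 [319. 256.]
coaster_yellow [ 0.468 -0.226  0.018] 0.72 [288. 271.]
coaster_yellow [ 0.474 -0.234  0.01 ] 0.66 [293. 274.]
coaster_blue [ 0.402 -0.241  0.01 ] 0.66 [264. 297.]
coaster_blue [ 0.542 -0.233  0.009] 0.59 [319. 257.]
rack [0.5   0.18  0.002] 0.84 [201. 151.]
finial_brass [0.341 0.202 0.008] 0.75 [139. 168.]
finial_brass [ 0.614 -0.229  0.009] 0.5 [344. 239.]
```

```bash
python3 -c "
import cv2,numpy as np
a=cv2.imread('pics/scene0.png');b=cv2.imread('pics/side0.png');cv2.imwrite('pics/both0.png',cv2.resize(np.vstack([a,b]),(400,600)))"; ls pics
```

```text
both0.png
scene0.png
side0.png
```

View pics/scene0.png

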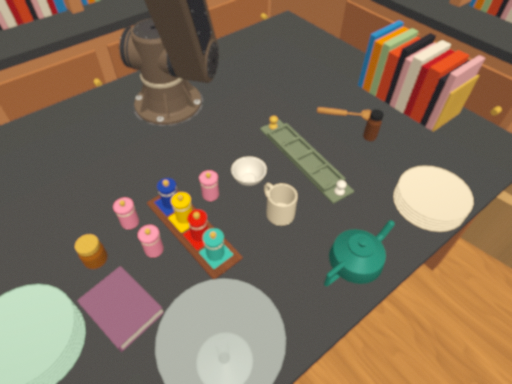

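View pics/side0.png

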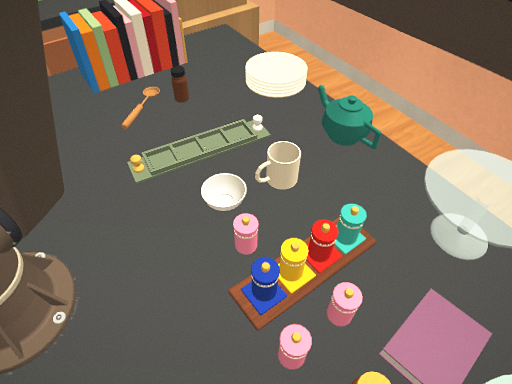

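The row from near to far is blue (≈263,290 side), yellow, red, turquoise. The brass finial is at the near end of the rack (137,162 side), white at the far end (258,121). Three pink look-alikes, a mug and a bowl stand around. Next I triangulate knobs and finials from both views.

```bash
cat > meas.py <<'E'
from h import *
def blob(f,c,rad,kind):
    x0,y0=[int(round(a)) for a in c]; im=f['image'][y0-rad:y0+rad+1,x0-rad:x0+rad+1]
    h=cv2.cvtColor(np.ascontiguousarray(im),cv2.COLOR_RGB2HSV).astype(int); H,S,V=h[...,0],h[...,1],h[...,2]
    m=((H>11)&(H<24)&(S>110)&(V>120)) if kind=='b' else ((S<60)&(V>150))
    n,l,s,ce=cv2.connectedComponentsWithStats(m.astype(np.uint8))
    if n<2: return None
    k=1+np.argmax(s[1:,4]); return ce[k]+[x0-rad,y0-rad],s[k,4]
E
python3 - <<'E'
from meas import *
fs=[grab_frame(c) for c in ['scene','side']]
g={'blue':(.404,-.232,.103,'b'),'yellow':(.472,-.230,.103,'b'),'red':(.541,-.227,.103,'b'),'turq':(.615,-.231,.103,'b'),'brass':(.339,.2,.035,'b'),'white':(.668,.16,.035,'w')}
P={}
for k,(x,y,z,t) in g.items():
    r=[blob(f,proj(f,[x,y,z]),9,t) for f in fs]
    print(k,[(np.round(a[0],1),a[1]) if a else proj(f,[x,y,z]) for a,f in zip(r,fs)],end=' ')
    if all(r):
        p=P[k]=tri([ray(f,*a[0]) for f,a in zip(fs,r)]); print(np.round(p,4),[np.round(proj(f,p)-a[0],1) for f,a in zip(fs,r)])
a,b=P['brass'],P['white'];d=b-a;print('rack',np.linalg.norm(d[:2]),np.degrees(np.arctan2(d[1],d[0])))
E
```

```text
blue [(array([165.4, 182.6]), np.int32(15)), (array([264.9, 268.7]), np.int32(29))] [ 0.405 -0.233  0.1  ] [array([-0.3,  0.3]), array([-0.3, -0.5])]
yellow [(array([178.5, 195.3]), np.int32(47)), (array([293.9, 248.4]), np.int32(35))] [ 0.467  -0.231   0.1056] [array([-0.3,  0.4]), array([-0.4, -0.6])]
red [(array([188.8, 211.4]), np.int32(59)), (array([324.9, 228.3]), np.int32(39))] [ 0.5323 -0.238   0.117 ] [array([ 0.6, -0.7]), array([0.8, 1. ])]
turq [(array([212.5, 234.6]), np.int32(19)), (array([353.4, 211.7]), np.int32(30))] [ 0.6133 -0.2289  0.1   ] [array([-0.1,  0.1]), array([-0.1, -0.1])]
brass [(array([272.9, 121.7]), np.int32(112)), (array([135.3, 162.7]), np.int32(94))] [0.3365 0.2028 0.0291] [array([ 0.1, -0.2]), array([0.2, 0.2])]
white [(array([339.9, 187.9]), np.int32(205)), (array([257. , 122.8]), np.int32(158))] [0.6675 0.1671 0.0272] [array([ 0.2, -0.3]), array([0.2, 0.3])]
rack 0.33297590410783134 -6.157253310936866
```

```bash
cat > plan.py <<'E'
import sys
from h import *
# plan.py yaw_deg x y z : turn first, then shifts along turned axes
th,*p=map(float,sys.argv[1:]); th=np.radians(th)
st=read_state(); R0=R.from_quat(st['ee_rot'])
Rt=R.from_matrix(np.array([[-np.cos(th),-np.sin(th),0],[-np.sin(th),np.cos(th),0],[0,0,-1]]))
Rt=Rt.as_matrix(); Rt=R.from_matrix(np.c_[[-np.cos(th),-np.sin(th),0],[-np.sin(th),np.cos(th),0],[0,0,-1]])
print('turn',np.round(np.degrees((R0.inv()*Rt).as_rotvec())/6,2),'shift',np.round(Rt.inv().apply(np.array(p)-st['position'])/.025,2),
 'pos',np.round(st['position'],4),'w',round(st['grip_width'],3),'F',round(st['grip_force'],1),'t',round(st['clock'],2))
E
sed -i '/Rt=R.from_matrix(np.array/d; s/^Rt=Rt.as_matrix(); //' plan.py
python3 plan.py 1.1 0.405 -0.233 0.2
```

```text
turn [-0.    0.    3.13] shift [-7.33 15.93  0.66] pos [ 0.2294 -0.6348  0.2165] w 1.001 F 0.0 t 1.2
```

```bash
python3 -m inch '[[[0,0,0],[0,0,1],1],[[0,0,0],[0,0,1],1],[[0,0,0],[0,0,1],1],[[0,0,0],[0,0,0.13],1],[[-0.5,1,0],[0,0,0],1],[[-0.5,1,0],[0,0,0],1],[[-0.5,1,0],[0,0,0],1],[[-0.5,1,0],[0,0,0],1],[[-0.5,1,0],[0,0,0],1],[[-0.5,1,0],[0,0,0],1],[[-0.5,1,0],[0,0,0],1],[[-0.5,1,0],[0,0,0],1],[[-0.5,1,0],[0,0,0],1],[[-0.5,1,0],[0,0,0],1],[[-0.5,1,0],[0,0,0],1],[[-0.5,1,0],[0,0,0],1],[[-0.5,1,0],[0,0,0],1],[[-0.5,1,0.2],[0,0,0],1],[[-0.3,1,0.2],[0,0,0],1],[[0,0.93,0.26],[0,0,0],1]]' 40
python3 -m inch '[[[0,0,0],[0,0,0],1],[[0,0,0],[0,0,0],1]]'
python3 - <<'E'
from meas import *
st=read_state(); f=grab_frame('wrist'); show(f,'w1.png'); print(st['position'],np.array(f['mount']),st['clock'])
for t in ['canister_blue','canister_yellow','canister_red']:
    for r in place_of(f,t)[:2]: print(t,np.round(r['location'],3),round(r['confidence'],2))
for x in (.405,.475,.544,.613): print(proj(f,[x,-.231,.101],st))
E
python3 plan.py 1.1 0.405 -0.233 0.2
```

```text
clock: 3.2
position: [0.4052, -0.2321, 0.2001]
ee_rot: [-0.011, 1.0, -0.0, 0.0]
ft_force: [0.2, -0.0, 0.4]
grip_width: 0.999
grip_force: 0.0
clock: 3.4
position: [0.4045, -0.2329, 0.2003]
ee_rot: [-0.011, 1.0, -0.0, 0.0]
ft_force: [0.3, -0.1, 0.7]
grip_width: 1.0
grip_force: 0.0
[ 0.40451231 -0.23286491  0.20029591] [[-6.22143433e-04  9.56204072e-01  2.92700163e-01  7.38672074e-02]
 [ 9.99998768e-01  1.73083092e-04  1.56009448e-03 -1.49287180e-04]
 [ 1.44110725e-03  2.92700773e-01 -9.56203002e-01 -1.57542958e-01]
 [ 0.00000000e+00  0.00000000e+00  0.00000000e+00  1.00000000e+00]] 3.4
canister_blue [ 0.408 -0.231  0.02 ] 0.59
canister_yellow [ 0.496 -0.346 -0.001] 0.92
canister_yellow [ 0.474 -0.227  0.015] 0.87
canister_red [ 0.545 -0.228  0.02 ] 0.93
[254.26418375 183.14243855]
[252.28601348 260.6520159 ]
[250.59012091 327.28592329]
[249.09388558 386.21378874]
turn [-0.  0. -0.] shift [-0.02  0.03  0.01] pos [ 0.4044 -0.2337  0.2002] w 0.996 F 0.0 t 3.6
```

View pics/w1.png

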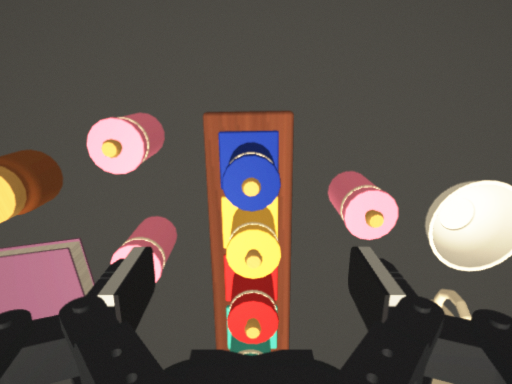

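The wrist view shows the blue knob at (251,187), predicted (254,183); yellow (253,261) and red (252,330) also agree to about 2–3 mm. Descending on blue.

```bash
python3 -m inch '[[[-0.08,0,1],[0,0,0],1],[[0,0,1],[0,0,0],1],[[0,0,1],[0,0,0],1],[[0,0,1],[0,0,0],1],[[0,0,1],[0,0,0],1],[[0,0,0.68],[0,0,0],1],[[0,0,0],[0,0,0],1],[[0,0,0],[0,0,0],0.3],[[0,0,0],[0,0,0],0.3],[[0,0,0],[0,0,0],0.3],[[0,0,0],[0,0,0],0.3],[[0,0,0],[0,0,0],0.3],[[0,0,0],[0,0,0],0.3]]' 40
python3 - <<'E'
from h import *
f=grab_frame('side'); show(f,'s1.png')
E
python3 plan.py 1.1 0.4065 -0.234 0.058
```

```text
clock: 4.9
position: [0.4073, -0.2333, 0.0595]
ee_rot: [-0.01, 1.0, -0.0, 0.001]
ft_force: [-1.5, 1.7, 5.1]
grip_width: 0.551
grip_force: 40.0
turn [-0.01  0.02  0.  ] shift [ 0.03 -0.03  0.06] pos [ 0.4072 -0.2333  0.0595] w 0.548 F 40.0 t 4.95
```

View pics/s1.png

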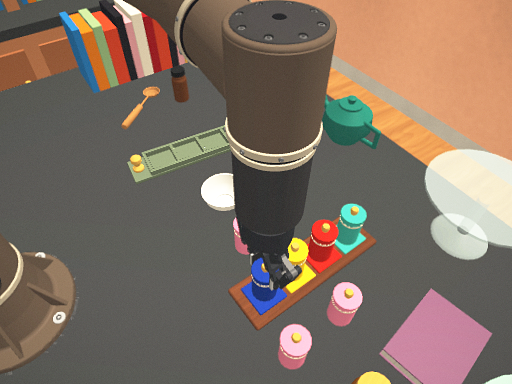

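Width 0.55 × 85 ≈ 46.8 mm with 40 N, so blue is held, between the fingers in the picture at (265,285). Lifting, carrying high, then looking at the rack.

```bash
python3 -m inch '[[[0,0,-0.3],[0,0,0],0.3],[[0,0,-0.7],[0,0,0],0.3],[[0,0,-1],[0,0,0],0.3],[[0,0,-1],[0,0,0],0.3],[[0,0,-1],[0,0,0],0.3],[[0,0,-1],[0,0,0.4],0.3],[[0,0,-0.6],[0,0,0.82],0.3]]'
python3 -m inch '[[[0,0.5,0],[0,0,0],0.3],[[0,1,0],[0,0,0],0.3],[[0,1,0],[0,0,0],0.3],[[0,1,0],[0,0,0],0.3],[[0,1,0],[0,0,0],0.3],[[0,1,0],[0,0,0],0.3],[[0,1,0],[0,0,0],0.3],[[0,1,0],[0,0,0],0.3],[[0,1,0],[0,0,0],0.3],[[0,1,0],[0,0,0],0.3],[[0,1,0],[0,0,0],0.3],[[0,1,0],[0,0,0],0.3],[[0.2,1,0],[0,0,0],0.3],[[0.5,1,0],[0,0,0],0.3],[[0.5,1,0],[0,0,0],0.3],[[0.5,1,0],[0,0,0],0.3],[[0.36,1,0],[0,0,0],0.3],[[0.2,0.5,0],[0,0,0],0.3],[[0,0,0],[0,0,0],0.3],[[0,0,0],[0,0,0],0.3]]'
python3 - <<'E'
from meas import *
st=read_state(); f=grab_frame('wrist'); show(f,'w2.png')
for t in ['rack','finial_brass']:
    for r in place_of(f,t)[:2]: print(t,np.round(r['location'],4),round(r['confidence'],2))
for k,p in {'brass':[.3365,.2028,.029],'white':[.6675,.1671,.027]}.items():print(k,proj(f,p,st))
B=np.array([.337,.2025]);d=np.array([.9942,-.1075]);n=np.array([.1075,.9942])
print([np.round(proj(f,[*(B+d*l+n*s),.024],st)) for l,s in ((29,-31),(29,31),(91,31),(91,-31),(99,-31),(161,31)) for l,s in [(l/1000,s/1000)]])
E
python3 plan.py -6.2 0.3967 0.196 0.2
```

```text
clock: 5.65
position: [0.4067, -0.2332, 0.2008]
ee_rot: [0.055, 0.998, -0.0, 0.002]
ft_force: [0.6, 0.0, -2.6]
grip_width: 0.546
grip_force: 41.7
clock: 7.65
position: [0.3957, 0.1952, 0.1976]
ee_rot: [0.054, 0.999, -0.0, -0.0]
ft_force: [0.4, -0.3, -1.7]
grip_width: 0.546
grip_force: 41.8
finial_brass [0.3405 0.1969 0.0086] 0.66
brass [253.15975708 102.26538022]
white [252.8004556 377.8342446]
[array([222., 133.]), array([284., 133.]), array([282., 192.]), array([223., 192.]), array([223., 199.]), array([281., 252.])]
turn [-0.   -0.   -0.01] shift [-0.01  0.05 -0.09] pos [0.3962 0.1947 0.1979] w 0.545 F 41.8 t 7.8
```

View pics/w2.png

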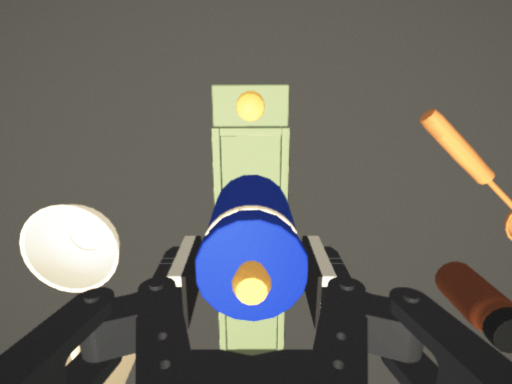

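The wrist view shows blue held level at (252,265) and the brass finial at (251,107) against a prediction of (253,102). The bay's inner walls run from x ≈ 221 to 283. I'll check the wrist-camera bias on the held knob.

Run:
```python
from meas import *
st=read_state(); f=grab_frame('wrist'); p=st['position']
for dx in (-.003,0,.003): print(np.round(proj(f,[p[0]+dx,p[1],p[2]+.046],st),1))
print(blob(f,(252,288),18,'b'),blob(f,(251,107),18,'b'),f['cx'],f['fx'])
g=cv2.cvtColor(f['image'],cv2.COLOR_RGB2GRAY).astype(int)
print(g[150,205:297]); print(g[120:150,262])
b=blob(f,(251,107),18,'b')[0]; print(onz(f,*b,.03,st))
```

```text
[250.9 279.7]
[251.8 286.4]
[252.6 293.1]
(array([251.75634518, 276.73604061]), np.int32(394)) (array([251.25352113,  94.07042254]), np.int32(71)) 251.23234367147145 331.64663155951274
[104 105 103 104 105 104 104 146 214 220 221 221 221 222 205 148 168 216
 220 220 221 221 221 220 221 220 221 221 220 220 220 220 220 219 219 220
 220 220 220 221 219 219 219 219 219 220 219 220 220 220 219 218 219 219
 220 219 219 220 219 219 219 220 219 219 219 219 220 219 219 219 219 219
 219 219 218 199 155 204 221 221 219 220 217 207 168 113 104 105 105 104
 104 104]
[221 220 220 219 210 169 123 172 219 222 221 222 222 222 212 204 218 221
 220 220 219 221 219 219 219 219 219 219 219 220]
[0.32948728 0.20150357 0.03      ]
```

```bash
python3 -m inch '[[[-0.07,-0.02,0.5],[0,0,0],0.3],[[0,0,1],[0,0,0],0.3],[[0,0,1],[0,0,0],0.3],[[0,0,1],[0,0,0],0.3],[[0,0,0.9],[0,0,0],0.3],[[0,0,0.6],[0,0,0],0.3],[[0,0,0.4],[0,0,0],0.3],[[0,0,0.2],[0,0,0],0.3],[[0,0,0],[0,0,0],0.3],[[0,0,0],[0,0,0],0.3]]'
python3 plan.py -6.2 0.398 0.194 0.0515
```

```text
clock: 8.85
position: [0.3984, 0.1951, 0.0586]
ee_rot: [0.054, 0.999, 0.0, 0.0]
ft_force: [0.1, -0.2, -2.7]
grip_width: 0.545
grip_force: 41.8
turn [ 0.01  0.01 -0.01] shift [ 0.01 -0.05  0.28] pos [0.3984 0.1951 0.0586] w 0.545 F 41.8 t 8.85
```

```bash
python3 -m inch '[[[0,-0.04,0.14],[0,0,0],0.3],[[0,0,0.1],[0,0,0],0.3],[[0,0,0.04],[0,0,0],0.3],[[0,0,0],[0,0,0],0.3]]'
python3 plan.py -6.2 0.398 0.194 0.0515
python3 -c "
from h import *
f=grab_frame('side'); show(f,'s2.png')
cv2.imwrite('pics/s2c.png',cv2.resize(f['image'][100:220,100:290,::-1],None,fx=3,fy=3))"
```

```text
clock: 9.25
position: [0.3981, 0.194, 0.0516]
ee_rot: [0.054, 0.999, 0.0, 0.0]
ft_force: [-2.2, -1.5, 4.6]
grip_width: 0.545
grip_force: 42.3
turn [ 0.    0.01 -0.  ] shift [0. 0. 0.] pos [0.3981 0.194  0.0516] w 0.545 F 42.3 t 9.25
```

View pics/s2c.png

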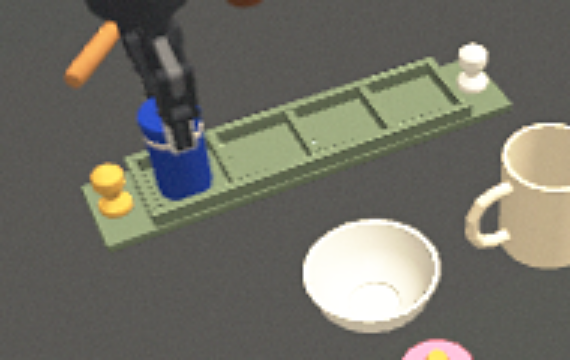

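Blue stands in the bay by the brass finial (≈180,160 in the crop), and the force flipped to +4.6 N, so it is on the floor. Releasing, rising, going to yellow.

```bash
python3 -m inch '[[[0,0,0],[0,0,0],1],[[0,0,0],[0,0,0],1],[[0,0,0],[0,0,0],1],[[0,0,0],[0,0,0],1],[[0,0,-0.4],[0,0,0],1],[[0,0,-1],[0,0,0],1],[[0,0,-1],[0,0,0],1],[[0,0,-1],[0,0,0],1],[[0,0,-1],[0,0,0],1],[[0,0,-1],[0,0,-0.4],1],[[0,0,-0.6],[0,0,-0.82],1]]'
python3 -m inch '[[[-0.5,-0.5,0],[0,0,0],1],[[-0.5,-1,0],[0,0,0],1],[[-0.5,-1,0],[0,0,0],1],[[-0.5,-1,0],[0,0,0],1],[[-0.5,-1,0],[0,0,0],1],[[-0.29,-1,0],[0,0,0],1],[[0,-1,0],[0,0,0],1],[[0,-1,0],[0,0,0],1],[[0,-1,0],[0,0,0],1],[[0,-1,0],[0,0,0],1],[[0,-1,0],[0,0,0],1],[[0,-1,0],[0,0,0],1],[[0,-1,0],[0,0,0],1],[[0,-1,0],[0,0,0],1],[[0,-1,0],[0,0,0],1],[[0,-1,0],[0,0,0],1],[[0,-1,0],[0,0,0],1],[[0,-0.6,0],[0,0,0],1],[[0,0,0],[0,0,0],1],[[0,0,0],[0,0,0],1]]'
python3 - <<'E'
from meas import *
st=read_state(); f=grab_frame('wrist'); show(f,'w3.png')
for x in (.475,.544,.613):
    q=proj(f,[x,-.2305,.103],st); b=blob(f,q,14,'b'); print(np.round(q,1),b, b and onz(f,*b[0],.103,st))
E
python3 plan.py 1.1 .476 -.2325 .0595
```

```text
clock: 10.4
position: [0.3983, 0.1942, 0.2039]
ee_rot: [-0.011, 1.0, 0.001, 0.001]
ft_force: [1.2, -0.7, 0.3]
grip_width: 1.0
grip_force: 0.0
clock: 12.4
position: [0.4755, -0.2324, 0.2014]
ee_rot: [-0.009, 1.0, 0.0, 0.0]
ft_force: [0.4, -0.2, -0.2]
grip_width: 0.999
grip_force: 0.0
[254.3 182.4] (array([254.8677686 , 175.53719008]), np.int32(121)) [ 0.46931817 -0.23013267  0.103     ]
[252.7 259.2] (array([253.89922481, 256.66666667]), np.int32(129)) [ 0.54150538 -0.22948383  0.103     ]
[251.3 326.3] (array([251.14285714, 324.39849624]), np.int32(133)) [ 0.61091066 -0.23065676  0.103     ]
turn [ 0.  0. -0.] shift [-0.02 -0.02  5.67] pos [ 0.4756 -0.232   0.2014] w 1.0 F 0.0 t 12.45
```

View pics/w3.png

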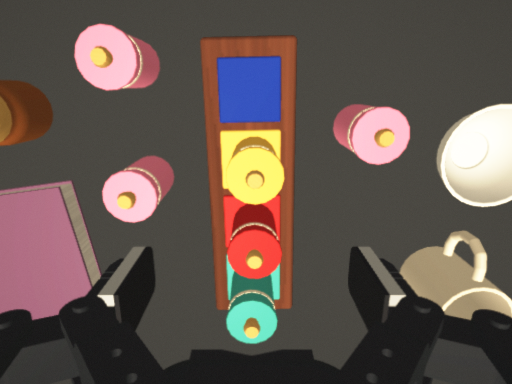

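The coaster picture shows yellow's knob at (255,181), red (254,262) and turquoise (252,330); blue's coaster is empty. All are within about 3 mm of estimate. Grasping yellow.

```bash
python3 -m inch '[[[0.02,0.06,1],[0,0,0],1],[[0,0,1],[0,0,0],1],[[0,0,1],[0,0,0],1],[[0,0,1],[0,0,0],1],[[0,0,1],[0,0,0],1],[[0,0,0.67],[0,0,0],1],[[0,0,0],[0,0,0],1],[[0,0,0],[0,0,0],0.3],[[0,0,0],[0,0,0],0.3],[[0,0,0],[0,0,0],0.3],[[0,0,0],[0,0,0],0.3],[[0,0,0],[0,0,0],0.3]]' 40
python3 -m inch '[[[0,0,-0.3],[0,0,0],0.3],[[0,0,-0.7],[0,0,0],0.3],[[0,0,-1],[0,0,0],0.3],[[0,0,-1],[0,0,0],0.3],[[0,0,-1],[0,0,0],0.3],[[0,0,-1],[0,0,0.4],0.3],[[0,0,-0.6],[0,0,0.82],0.3],[[0,0,0],[0,0,0],0.3]]'
python3 plan.py -6.2 .4675 .1867 .2
```

```text
clock: 13.65
position: [0.4764, -0.2308, 0.061]
ee_rot: [-0.01, 1.0, -0.0, 0.002]
ft_force: [-0.2, 1.4, 6.0]
grip_width: 0.544
grip_force: 40.2
clock: 14.45
position: [0.4763, -0.2311, 0.2023]
ee_rot: [0.055, 0.998, -0.0, 0.002]
ft_force: [0.5, 0.2, -2.2]
grip_width: 0.547
grip_force: 41.4
turn [-0.    0.05 -0.02] shift [ 2.16 16.58  0.09] pos [ 0.4763 -0.2311  0.2023] w 0.547 F 41.4 t 14.45
```

```bash
python3 -m inch '[[[0,0.5,0],[0,0,0],0.3],[[0,1,0],[0,0,0],0.3],[[0,1,0],[0,0,0],0.3],[[0,1,0],[0,0,0],0.3],[[0,1,0],[0,0,0],0.3],[[0,1,0],[0,0,0],0.3],[[0,1,0],[0,0,0],0.3],[[0,1,0],[0,0,0],0.3],[[0,1,0],[0,0,0],0.3],[[0,1,0],[0,0,0],0.3],[[0,1,0],[0,0,0],0.3],[[0.2,1,0],[0,0,0],0.3],[[0.3,1,0],[0,0,0],0.3],[[0.5,1,0],[0,0,0],0.3],[[0.5,1,0],[0,0,0],0.3],[[0.5,1,0],[0,0,0],0.3],[[0.16,0.7,0],[0,0,0],0.3],[[0,0.38,0],[0,0,0],0.3],[[0,0,0],[0,0,0],0.3],[[0,0,0],[0,0,0],0.3]]'
python3 - <<'E'
from meas import *
st=read_state(); f=grab_frame('wrist'); show(f,'w4.png')
B=np.array([.338,.2003]);d=np.array([.9942,-.1075]);n=np.array([.1075,.9942])
for l,s in ((99,-31),(99,31),(161,31),(161,-31),(91,31),(91,-31)): print(np.round(proj(f,[*(B+d*l/1000+n*s/1000),.024],st)))
E
python3 plan.py -6.2 .4675 .1867 .060
```

```text
clock: 16.45
position: [0.4661, 0.1868, 0.1985]
ee_rot: [0.054, 0.999, -0.001, -0.001]
ft_force: [0.9, 0.1, -2.2]
grip_width: 0.543
grip_force: 41.5
[220. 133.]
[283. 133.]
[281. 192.]
[222. 192.]
[283. 125.]
[220. 125.]
turn [-0.01 -0.01 -0.  ] shift [-0.05  0.01  5.55] pos [0.4662 0.1865 0.1987] w 0.549 F 41.5 t 16.5
```

View pics/w4.png

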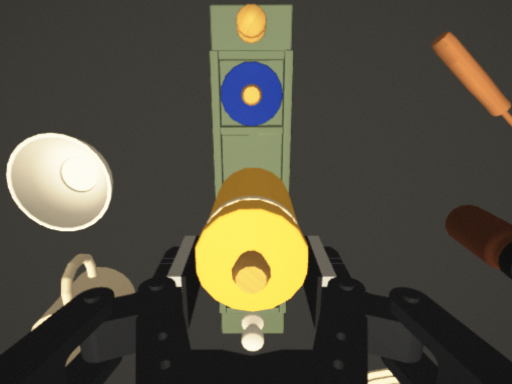

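Blue stands centred in bay 1 at (251,94). Bay 2's near edge is at row ≈134 as predicted (133), and yellow is held level above it. Lowering.

```bash
python3 -m inch '[[[-0.05,0.01,0.5],[0,0,0],0.3],[[0,0,1],[0,0,0],0.3],[[0,0,1],[0,0,0],0.3],[[0,0,1],[0,0,0],0.3],[[0,0,0.9],[0,0,0],0.3],[[0,0,0.6],[0,0,0],0.3],[[0,0,0.4],[0,0,0],0.3],[[0,0,0.15],[0,0,0],0.3],[[0,0,0.1],[0,0,0],0.3],[[0,0,0.1],[0,0,0],0.3],[[0,0,0],[0,0,0],0.3]]'
python3 plan.py -6.2 .4675 .1867 .053
```

```text
clock: 17.6
position: [0.4679, 0.1874, 0.0558]
ee_rot: [0.054, 0.999, 0.0, 0.0]
ft_force: [-0.6, -0.1, -2.7]
grip_width: 0.547
grip_force: 41.5
turn [ 0.01  0.   -0.  ] shift [ 0.01 -0.03  0.11] pos [0.4679 0.1874 0.0558] w 0.547 F 41.5 t 17.6
```

```bash
python3 -m inch '[[[0,-0.03,0.07],[0,0,0],0.3],[[0,0,0.05],[0,0,0],0.3],[[0,0,0.02],[0,0,0],0.3],[[0,0,0],[0,0,0],0.3]]'
```

```text
clock: 18.0
position: [0.4683, 0.1868, 0.053]
ee_rot: [0.054, 0.999, 0.0, 0.001]
ft_force: [0.1, -0.4, 6.1]
grip_width: 0.547
grip_force: 42.1
```

Seated (+6 N). Release, rise, go to red.

```bash
python3 -m inch '[[[0,0,0],[0,0,0],1],[[0,0,0],[0,0,0],1],[[0,0,0],[0,0,0],1],[[0,0,0],[0,0,0],1],[[0,0,-0.4],[0,0,0],1],[[0,0,-1],[0,0,0],1],[[0,0,-1],[0,0,0],1],[[0,0,-1],[0,0,0],1],[[0,0,-1],[0,0,0],1],[[0,0,-1],[0,0,-0.4],1],[[0,0,-0.5],[0,0,-0.82],1]]'
python3 -m inch '[[[-0.5,-0.5,0],[0,0,0],1],[[-0.5,-1,0],[0,0,0],1],[[-0.5,-1,0],[0,0,0],1],[[-0.5,-1,0],[0,0,0],1],[[-0.5,-1,0],[0,0,0],1],[[-0.28,-1,0],[0,0,0],1],[[0,-1,0],[0,0,0],1],[[0,-1,0],[0,0,0],1],[[0,-1,0],[0,0,0],1],[[0,-1,0],[0,0,0],1],[[0,-1,0],[0,0,0],1],[[0,-1,0],[0,0,0],1],[[0,-1,0],[0,0,0],1],[[0,-1,0],[0,0,0],1],[[0,-1,0],[0,0,0],1],[[0,-1,0],[0,0,0],1],[[0,-0.8,0],[0,0,0],1],[[0,-0.4,0],[0,0,0],1],[[0,0,0],[0,0,0],1],[[0,0,0],[0,0,0],1]]'
python3 - <<'E'
from meas import *
st=read_state(); f=grab_frame('wrist'); show(f,'w5.png')
for x in (.545,.614): print(np.round(proj(f,[x,-.2305,.105],st),1))
E
python3 plan.py 1.1 .545 -.230 .0595
```

```text
clock: 19.1
position: [0.4684, 0.1869, 0.2027]
ee_rot: [-0.011, 1.0, 0.001, 0.002]
ft_force: [-0.2, -0.0, -0.3]
grip_width: 1.003
grip_force: 0.0
clock: 21.1
position: [0.545, -0.2294, 0.1997]
ee_rot: [-0.009, 1.0, 0.0, 0.0]
ft_force: [-0.3, 0.1, -1.2]
grip_width: 1.002
grip_force: 0.0
[250.5 184.1]
[249.1 261.8]
turn [0. 0. 0.] shift [ 0.   -0.04  5.61] pos [ 0.5451 -0.2291  0.1997] w 0.997 F 0.0 t 21.15
```

View pics/w5.png

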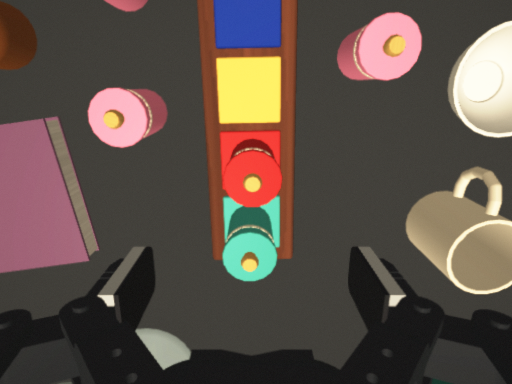

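Red's knob is at (252,184), predicted (250.5,184); turquoise (249,265). The edge of the glass stand shows at (150,345), which I'll mind for turquoise. Grasping red.

```bash
python3 -m inch '[[[0,0.01,1],[0,0,0],1],[[0,0,1],[0,0,0],1],[[0,0,1],[0,0,0],1],[[0,0,1],[0,0,0],1],[[0,0,1],[0,0,0],1],[[0,0,0.61],[0,0,0],1],[[0,0,0],[0,0,0],1],[[0,0,0],[0,0,0],0.3],[[0,0,0],[0,0,0],0.3],[[0,0,0],[0,0,0],0.3],[[0,0,0],[0,0,0],0.3],[[0,0,0],[0,0,0],0.3]]' 40
python3 -m inch '[[[0,0,-0.3],[0,0,0],0.3],[[0,0,-0.7],[0,0,0],0.3],[[0,0,-1],[0,0,0],0.3],[[0,0,-1],[0,0,0],0.3],[[0,0,-1],[0,0,0],0.3],[[0,0,-1],[0,0,0.4],0.3],[[0,0,-0.6],[0,0,0.82],0.3],[[0,0,0],[0,0,0],0.3]]'
python3 plan.py -6.2 .537 .179 .2
```

```text
clock: 22.35
position: [0.5461, -0.2294, 0.0609]
ee_rot: [-0.01, 1.0, -0.0, 0.001]
ft_force: [-0.8, 2.1, 6.4]
grip_width: 0.548
grip_force: 40.6
clock: 23.15
position: [0.5461, -0.2297, 0.2021]
ee_rot: [0.055, 0.998, -0.0, 0.002]
ft_force: [0.2, -0.7, -1.8]
grip_width: 0.546
grip_force: 41.5
turn [-0.    0.04 -0.02] shift [ 2.13 16.21  0.09] pos [ 0.5461 -0.2297  0.2021] w 0.546 F 41.5 t 23.15
```

```bash
python3 -m inch '[[[0,0.5,0],[0,0,0],0.3],[[0,1,0],[0,0,0],0.3],[[0,1,0],[0,0,0],0.3],[[0,1,0],[0,0,0],0.3],[[0,1,0],[0,0,0],0.3],[[0,1,0],[0,0,0],0.3],[[0,1,0],[0,0,0],0.3],[[0,1,0],[0,0,0],0.3],[[0,1,0],[0,0,0],0.3],[[0,1,0],[0,0,0],0.3],[[0,1,0],[0,0,0],0.3],[[0.2,1,0],[0,0,0],0.3],[[0.3,1,0],[0,0,0],0.3],[[0.5,1,0],[0,0,0],0.3],[[0.5,1,0],[0,0,0],0.3],[[0.4,0.8,0],[0,0,0],0.3],[[0.16,0.6,0],[0,0,0],0.3],[[0,0.31,0],[0,0,0],0.3],[[0,0,0],[0,0,0],0.3],[[0,0,0],[0,0,0],0.3]]'
python3 - <<'E'
from meas import *
st=read_state(); f=grab_frame('wrist'); show(f,'w6.png')
B=np.array([.338,.2003]);d=np.array([.9942,-.1075]);n=np.array([.1075,.9942])
for l,s in ((169,-31),(169,31),(231,31),(231,-31)): print(np.round(proj(f,[*(B+d*l/1000+n*s/1000),.024],st)))
E
python3 plan.py -6.2 .537 .179 .060
```

```text
clock: 25.15
position: [0.5379, 0.1786, 0.1988]
ee_rot: [0.054, 0.999, -0.0, -0.0]
ft_force: [-0.1, -0.0, -2.0]
grip_width: 0.546
grip_force: 41.6
[221. 131.]
[283. 131.]
[281. 190.]
[222. 190.]
turn [-0.   -0.   -0.01] shift [0.04 0.02 5.56] pos [0.5379 0.1784 0.1989] w 0.541 F 41.6 t 25.2
```

View pics/w6.png

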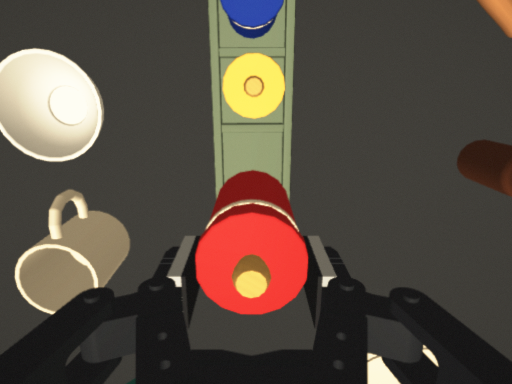

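Yellow stands centred in bay 2 at (254,86), and bay 3's edges match the prediction. Lowering red.

```bash
python3 -m inch '[[[0,0,0.5],[0,0,0],0.3],[[0,0,1],[0,0,0],0.3],[[0,0,1],[0,0,0],0.3],[[0,0,1],[0,0,0],0.3],[[0,0,0.9],[0,0,0],0.3],[[0,0,0.6],[0,0,0],0.3],[[0,0,0.4],[0,0,0],0.3],[[0,0,0.15],[0,0,0],0.3],[[0,0,0.1],[0,0,0],0.3],[[0,0,0.1],[0,0,0],0.3],[[0,0,0.07],[0,0,0],0.3],[[0,0,0.05],[0,0,0],0.3],[[0,0,0.02],[0,0,0],0.3],[[0,0,0],[0,0,0],0.3]]'
python3 plan.py -6.2 .537 .179 .053
```

```text
clock: 26.6
position: [0.5384, 0.1794, 0.0529]
ee_rot: [0.054, 0.999, 0.0, 0.001]
ft_force: [-0.8, 0.6, 5.0]
grip_width: 0.551
grip_force: 42.0
turn [ 0.01  0.01 -0.  ] shift [ 0.05 -0.02 -0.  ] pos [0.5384 0.1794 0.0529] w 0.551 F 42.0 t 26.6
```

```bash
python3 -m inch '[[[0,0,0],[0,0,0],1],[[0,0,0],[0,0,0],1],[[0,0,0],[0,0,0],1],[[0,0,0],[0,0,0],1],[[0,0,-0.4],[0,0,0],1],[[0,0,-1],[0,0,0],1],[[0,0,-1],[0,0,0],1],[[0,0,-1],[0,0,0],1],[[0,0,-1],[0,0,0],1],[[0,0,-1],[0,0,-0.4],1],[[0,0,-0.5],[0,0,-0.82],1]]'
python3 - <<'E'
from h import *
a=grab_frame('scene');b=grab_frame('side')
print('foot',onz(a,224,360,.01),onz(b,460,237,.01))
for z in (.05,.1,.15,.2): print(z,onz(a,221,342,z)[:2],'rim',onz(a,207,281,z)[:2],onz(a,160,315,z)[:2],'side rim',onz(b,425,190,z)[:2])
E
```

```text
clock: 27.7
position: [0.5387, 0.1795, 0.2029]
ee_rot: [-0.011, 1.0, 0.001, 0.002]
ft_force: [0.2, 0.6, -0.3]
grip_width: 1.002
grip_force: 0.0
foot [ 0.83207899 -0.3611352   0.01      ] [ 0.81993853 -0.36560314  0.01      ]
0.05 [ 0.81019773 -0.35031368] rim [ 0.67952991 -0.29524013] [ 0.68167738 -0.41970626] side rim [ 0.82461878 -0.25194113]
0.1 [ 0.82518232 -0.35771015] rim [ 0.70248594 -0.30599638] [ 0.70450241 -0.4228694 ] side rim [ 0.77300213 -0.27065799]
0.15 [ 0.8401669  -0.36510662] rim [ 0.72544197 -0.31675263] [ 0.72732743 -0.42603254] side rim [ 0.72138547 -0.28937485]
0.2 [ 0.85515149 -0.37250308] rim [ 0.748398   -0.32750889] [ 0.75015246 -0.42919569] side rim [ 0.66976882 -0.3080917 ]
```

The stand's rim stays about 9 cm from the fingers, so it is clear. On to turquoise.

```bash
python3 -m inch '[[[-0.5,-0.5,0],[0,0,0],1],[[-0.5,-1,0],[0,0,0],1],[[-0.5,-1,0],[0,0,0],1],[[-0.5,-1,0],[0,0,0],1],[[-0.5,-1,0],[0,0,0],1],[[-0.27,-1,0],[0,0,0],1],[[0,-1,0],[0,0,0],1],[[0,-1,0],[0,0,0],1],[[0,-1,0],[0,0,0],1],[[0,-1,0],[0,0,0],1],[[0,-1,0],[0,0,0],1],[[0,-1,0],[0,0,0],1],[[0,-1,0],[0,0,0],1],[[0,-1,0],[0,0,0],1],[[0,-1,0],[0,0,0],1],[[0,-0.95,0],[0,0,0],1],[[0,-0.7,0],[0,0,0],1],[[0,-0.3,0],[0,0,0],1],[[0,0,0],[0,0,0],1],[[0,0,0],[0,0,0],1]]'
python3 - <<'E'
from meas import *
st=read_state(); f=grab_frame('wrist'); show(f,'w7.png')
print(np.round(proj(f,[.6155,-.2305,.105],st),1))
E
python3 plan.py 1.1 .6155 -.2305 .0595
```

```text
clock: 29.8
position: [0.6149, -0.2302, 0.1993]
ee_rot: [-0.009, 1.0, 0.0, -0.0]
ft_force: [-0.0, -0.2, 0.2]
grip_width: 1.002
grip_force: 0.0
[251.5 185.1]
turn [ 0. -0.  0.] shift [-0.02 -0.02  5.6 ] pos [ 0.615  -0.23    0.1995] w 0.995 F 0.0 t 29.85
```

View pics/w7.png

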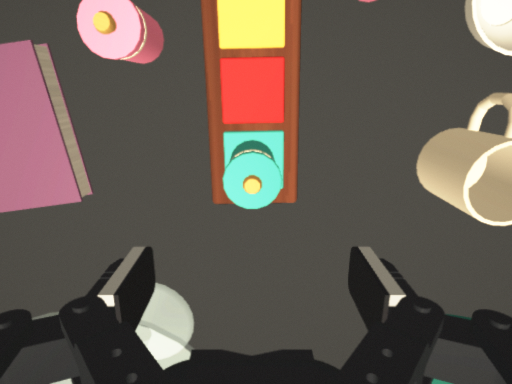

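Turquoise's knob at (252,185) matches. Grasping it.

```bash
python3 -m inch '[[[0,0,1],[0,0,0],1],[[0,0,1],[0,0,0],1],[[0,0,1],[0,0,0],1],[[0,0,1],[0,0,0],1],[[0,0,1],[0,0,0],1],[[0,0,0.6],[0,0,0],1],[[0,0,0],[0,0,0],1],[[0,0,0],[0,0,0],0.3],[[0,0,0],[0,0,0],0.3],[[0,0,0],[0,0,0],0.3],[[0,0,0],[0,0,0],0.3],[[0,0,0],[0,0,0],0.3]]' 40
python3 -m inch '[[[0,0,-0.3],[0,0,0],0.3],[[0,0,-0.7],[0,0,0],0.3],[[0,0,-1],[0,0,0],0.3],[[0,0,-1],[0,0,0],0.3],[[0,0,-1],[0,0,0],0.3],[[0,0,-1],[0,0,0.4],0.3],[[0,0,-0.6],[0,0,0.82],0.3],[[0,0,0],[0,0,0],0.3]]'
python3 plan.py -6.2 .6065 .1715 .2
```

```text
clock: 31.05
position: [0.6161, -0.2309, 0.0614]
ee_rot: [-0.01, 1.0, -0.0, 0.002]
ft_force: [-0.8, 1.5, 7.3]
grip_width: 0.548
grip_force: 40.7
clock: 31.85
position: [0.6159, -0.2311, 0.2024]
ee_rot: [0.055, 0.998, -0.0, 0.002]
ft_force: [0.4, 0.5, -1.8]
grip_width: 0.541
grip_force: 41.7
turn [-0.    0.04 -0.02] shift [ 2.11 15.97  0.1 ] pos [ 0.6159 -0.2311  0.2024] w 0.541 F 41.7 t 31.85
```

```bash
python3 -m inch '[[[0,0.5,0],[0,0,0],0.3],[[0,1,0],[0,0,0],0.3],[[0,1,0],[0,0,0],0.3],[[0,1,0],[0,0,0],0.3],[[0,1,0],[0,0,0],0.3],[[0,1,0],[0,0,0],0.3],[[0,1,0],[0,0,0],0.3],[[0,1,0],[0,0,0],0.3],[[0,1,0],[0,0,0],0.3],[[0,1,0],[0,0,0],0.3],[[0,1,0],[0,0,0],0.3],[[0.2,1,0],[0,0,0],0.3],[[0.3,1,0],[0,0,0],0.3],[[0.5,1,0],[0,0,0],0.3],[[0.5,0.9,0],[0,0,0],0.3],[[0.4,0.8,0],[0,0,0],0.3],[[0.18,0.5,0],[0,0,0],0.3],[[0,0.27,0],[0,0,0],0.3],[[0,0,0],[0,0,0],0.3],[[0,0,0],[0,0,0],0.3]]'
python3 - <<'E'
from meas import *
st=read_state(); f=grab_frame('wrist'); show(f,'w8.png')
B=np.array([.338,.2003]);d=np.array([.9942,-.1075]);n=np.array([.1075,.9942])
for l,s in ((239,-31),(239,31),(301,31),(301,-31)): print(np.round(proj(f,[*(B+d*l/1000+n*s/1000),.024],st)))
E
python3 plan.py -6.2 .6065 .1715 .060
```

```text
clock: 33.85
position: [0.6066, 0.1712, 0.1991]
ee_rot: [0.054, 0.999, -0.0, -0.0]
ft_force: [-0.4, -0.4, -3.4]
grip_width: 0.545
grip_force: 41.7
[221. 131.]
[283. 131.]
[281. 191.]
[222. 191.]
turn [-0.   -0.   -0.01] shift [0.01 0.02 5.57] pos [0.6067 0.171  0.1991] w 0.544 F 41.7 t 33.9
```

View pics/w8.png

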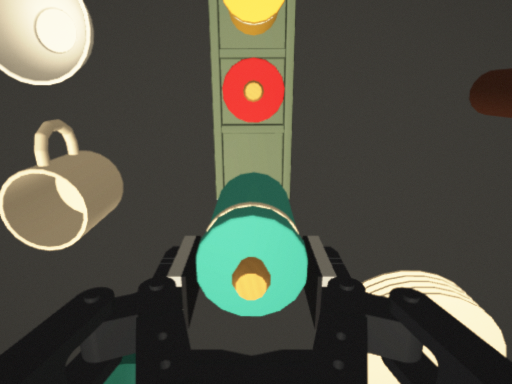

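Red is centred in bay 3 at (253,90) and bay 4 lies as predicted. First I check that the plates at (410,280) and the teapot clear the fingers.

Run:
```python
from meas import *
st=read_state(); f=grab_frame('wrist')
for z in (0.02,.06): print(z,[np.round(onz(f,u,v,z,st)[:2],3) for u,v in ((365,280),(355,300),(135,358))])
```

```text
0.02 [array([0.76 , 0.286]), array([0.786, 0.274]), array([ 0.84 , -0.001])]
0.06 [array([0.733, 0.273]), array([0.756, 0.262]), array([0.804, 0.02 ])]
```

Clear by more than 10 cm. Lowering turquoise.

```bash
python3 -m inch '[[[0,0,0.5],[0,0,0],0.3],[[0,0,1],[0,0,0],0.3],[[0,0,1],[0,0,0],0.3],[[0,0,1],[0,0,0],0.3],[[0,0,0.9],[0,0,0],0.3],[[0,0,0.6],[0,0,0],0.3],[[0,0,0.4],[0,0,0],0.3],[[0,0,0.15],[0,0,0],0.3],[[0,0,0.1],[0,0,0],0.3],[[0,0,0.1],[0,0,0],0.3],[[0,0,0.07],[0,0,0],0.3],[[0,0,0.05],[0,0,0],0.3],[[0,0,0.02],[0,0,0],0.3],[[0,0,0],[0,0,0],0.3]]'
```

```text
clock: 35.35
position: [0.6073, 0.172, 0.0534]
ee_rot: [0.054, 0.999, 0.0, 0.001]
ft_force: [-0.8, -0.2, 5.0]
grip_width: 0.545
grip_force: 42.3
```

Seated. Release, rise, move aside and inspect.

```bash
python3 -m inch '[[[0,0,0],[0,0,0],1],[[0,0,0],[0,0,0],1],[[0,0,0],[0,0,0],1],[[0,0,0],[0,0,0],1],[[0,0,-0.4],[0,0,0],1],[[0,0,-1],[0,0,0],1],[[0,0,-1],[0,0,0],1],[[0,0,-1],[0,0,0],1],[[0,0,-1],[0,0,0],1],[[0,0,-1],[0,0,0],1],[[0,0,-1],[0,0,0],1],[[0.7,0,-1],[0,0,0],1],[[1,0,-0.5],[0,0,0],1],[[1,0,0],[0,0,0],1],[[1,0,0],[0,0,0],1],[[0.5,0,0],[0,0,0],1],[[0,0,0],[0,0,0],1],[[0,0,0],[0,0,0],1],[[0,0,0],[0,0,0],1]]'
python3 - <<'E'
from meas import *
fs=[grab_frame(c) for c in ('scene','side')]
cv2.imwrite('pics/fin.png',np.hstack([cv2.resize(f['image'][y:y+130,x:x+130,::-1],None,fx=3,fy=3) for f,x,y in ((fs[0],245,90),(fs[1],130,65))]))
B=np.array([.338,.2003]);d=np.array([.9942,-.1075]);n=np.array([.1075,.9942])
for t in ['blue','yellow','red','turquoise']:
  for f in fs:
    for r in place_of(f,'canister_'+t)[:3]:
        p=np.array(r['location']); q=p[:2]-B
        if abs(q@n)<.05: print(t,f['shot'],np.round([q@d,q@n,p[2]],3),round(r['confidence'],2))
print(read_state()['grip_force'],read_state()['clock'])
E
```

```text
clock: 37.25
position: [0.5029, 0.1832, 0.2498]
ee_rot: [0.054, 0.999, -0.0, 0.0]
ft_force: [-0.2, 0.1, 0.1]
grip_width: 0.998
grip_force: 0.0
blue 19 [0.061 0.001 0.011] 0.6
blue 20 [0.06  0.002 0.016] 0.77
yellow 19 [ 0.123 -0.     0.009] 0.88
yellow 20 [0.124 0.005 0.013] 0.91
red 19 [0.196 0.    0.011] 0.75
red 20 [0.194 0.005 0.01 ] 0.95
turquoise 19 [0.267 0.001 0.009] 0.96
turquoise 19 [0.059 0.001 0.01 ] 0.49
turquoise 20 [0.269 0.001 0.013] 0.81
0.0 37.75
```

View pics/fin.png

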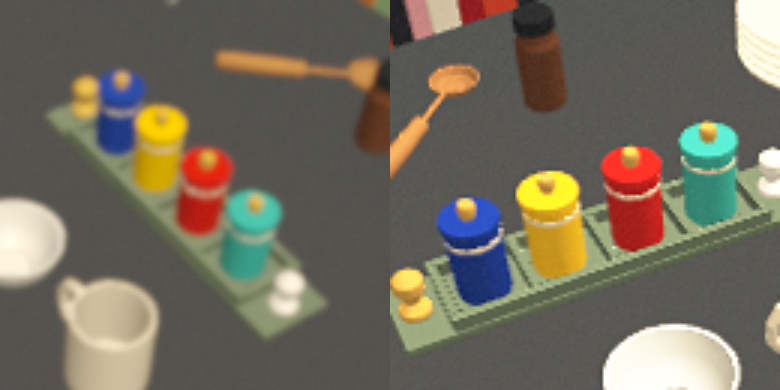

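All four stand upright in their bays: brass, blue (475,250), yellow, red, turquoise (710,175), white. Handing in.

```bash
python3 -c "
from station import *
print(job_done())"
```

```text
the job is handed in; nothing more can be done
None
```

The job is handed in at about 38 s of the 118 s allowed: from the brass finial to the white one, blue, yellow, red and turquoise stand upright and released in their bays, each within about 7 mm of its target by the last camera check; no verdict was shown.

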